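# Lock the telescoping brace strut into its socket

### The arm

A 7-joint arm with a two-finger parallel gripper is mounted at the origin on the work surface. World frame = base frame: x ahead of the robot, y to its left, z up, the work surface at z = 0. Lengths are in m, angles in degrees, forces in N, time in s.
With the tool pointing down it reaches from about 0.4 to 0.875 m from the base axis. Payload 6.5 kg.
Tool frame: the origin (TCP) lies on the centre line of the jaws, within the pads' length; the fingertips stand arm.tip_extent ahead of it and the grasp point (between the pads) is the TCP (arm.tip_extent is the distance from the TCP to the fingertips, in m); z points along the fingers, y is the direction in which the jaws open and shut (so a half turn about z gives the same grasp; the last joint's range is limited). The gripper opens to 85 mm and grips with 20 to 120 N. Pads are 22 mm wide; open, the fingers measure 114 mm over their backs; the gripper's body (76 mm by 85 mm) begins 54 mm behind the grasp point. The pads swing forward as they close: fully open they stand 13 mm farther back than shut.
Start: joints at [-73.522, 30.733, -0.252, 88.115, 0.149, 61.152, -4.079], TCP at [0.225, 0.61, 0.25] pointing down, gripper open.
Joint ranges: [-154.64, 154.64], [-21.42, 123.67], [-72.66, 72.17], [13.99, 137.28], [-74.86, 254.86], [10.95, 109.41], [-158.01, 158.01]. Speed limits (degrees/s): [136.94, 136.94, 180, 180, 180, 180, 180].

### API

Orientations are given as [roll, pitch, yaw] about the fixed x, y, z axes, in that order (R = Rz(yaw) Ry(pitch) Rx(roll)).
In Python, from cell import arm, get_image, camera_params gives the robot as it stands. The module is installed in compiled form; this text tells all that it offers.
- The arm moves only by the tool arm_command, never from a script. Its argument "moves" is a list of rows, each a list of 2 entries, a list of its own where there are three numbers: the shift along the tool's x, y, z in m, then the turn about the tool's z in rad. In form: [[[x, y, z], twist], ...]. A call has 1 to 20 rows; each row shifts and turns the commanded pose from where the row before left it, along the tool's axes as they then stand; what a row does not reach is not made up. A row lasts 1/10 s, in which the tool goes at most 50 mm and 8.59 degrees, less where a joint would pass 70% of its speed; a pose out of reach is approached as far as the arm can. A call is refused whole if a number of a shift passes 0.05 or a number of a turn 0.15, either way. A call with a gripper value outside its range is refused whole. "fingers" is the closure in counts, from 0 (fully open) to 255 (shut), set as the call begins (left out, the last holds). The fingers move at their own pace and stop on an object; "grip_force" is the grip in N (left out, the last holds). Time passes only in rows, so rows that do not move let the fingers close. It gives the time, the measured TCP pose, the force and the opening at its end, in the units of the state.
- arm.sense(): the state, without advancing time (a new reading comes with each control period).
- get_image(name): name is "side" or "top"; returns (picture, depth): 480x640x3 uint8, blue, green, red; 480x640 float32, m along the optical axis (not along the pixel's ray), 0 where there is no reading.
- camera_params(name): a dict with "K" (3x3 intrinsics, pixels), "k1" (the pictures are not rectified: a ray, as slopes to the right and down, at radius r is drawn at 1 + k1 r^2 times it, then the intrinsics apply), "pose" (4x4, takes a point from camera to world coordinates). Camera axes: x right, y down, z forward; pixel columns grow to the right and rows downward; lengths in m; the calibration is good to about 2 mm. A picture is of the moment at which its call begins. camera_params takes no time and is no camera call.
- arm.close_job(): hands the job in, once; it reports no verdict.
The state is a dict: "time": time; "joints": joint angles; "qvel": joint speeds; "effort": joint torques, N m; "position": TCP position; "ee_rot": TCP orientation; "force": force on the tool from outside, world axes, zero at the start; "moment": the same for the moment, N m; "grip_width": opening from 0.0 (shut) to 1.0 (fully open).
Only numpy, scipy, OpenCV 4.12 (cv2) and the standard library are available. Lean on these libraries where they do the work, as an engineer would, in place of code of your own. Each camera call takes 0.05 s, during which the arm holds its last target.

### The job

The square brace strut of the distillation frame lies with its nose in the blue socket. Squeeze its two red spring buttons flush, slide them in under the socket's mouth, and push the strut on until both buttons pop out through the slots of the yellow locking collar. Then, with the buttons out, give the strut a firm tug backwards (about 10 N) to prove that it is locked, and let go; never force it (no button may bear on the socket or collar with more than 20 N, nor the strut wedge in them with more than 60 N) and leave the other things on the bench alone.

Things in the scene. Friction and masses are not known exactly. Their poses are not given: they have to be found in the camera images.
- socket: Fixed blue square tube on a dark base plate (80 mm wide, 12 thick, x -120 to 215). Origin on the bench straight below the mouth's centre; +x is the way the strut is pushed in, y across, z up. Tube from x 0 (mouth, sharp edged) to 155 mm; inside 31 x 31 mm (y +-15.5, floor z 50, roof z 81); side walls 2 mm, top z 84. A steel post 25 mm thick, 220 tall, stands at x 190.
- mouth (a point): Centre of the socket's mouth, 64 mm above the bench, on the strut's axis. Axes as socket.
- rest (a point): Centre of the U-shaped rest that carries the strut behind the mouth (socket x -110 to -95 mm), on the strut's axis, z 64 mm: floor z 50, two cheeks up to z 64, 33 mm apart inside, 41 mm outside. Between mouth and rest, and behind the rest, the strut is free on both sides and above.
- takeup (a joint): The yellow locking collar around the socket (41 mm wide, top z 87 mm) has a slot in each side, 20 mm long, z 56 to 72. How far in it is set differs each time and is not measured: the slots' middle lies 75 to 100 mm inside the mouth; see or feel it. Value, m: how far the collar is drawn back towards the mouth on its spring (2.5 N per mm, 0 at rest, at most 0.008); forwards it is solid.
- strut: Loose bright steel square tube, 28 x 28 mm, 300 mm long, 0.3 to 0.65 kg, with a yellow rear end. Origin at the middle of its underside, +x to the nose (pushing direction), y across, z up; nose at x 150, tail at x -150. At the start it lies level in socket and rest with its nose 20 to 35 mm inside the mouth; it has 1.5 mm play to each side.
- buttons (a point): Point on the strut's axis midway between the two red buttons (strut x 100, z 14 mm), one on each side face: 14 mm long (along x), 10 high, standing 10 mm out (48 mm over both). Fingers closing on both press them flush, but cannot enter the socket: leave the buttons' front half ahead of them. With the front under the wall they stay in. In the slots they have 6 mm of play along x.
- tail (a point): Centre of the strut's rear end face (strut x -150, z 14 mm), 250 mm behind buttons.
- btn_left (a joint): Press of the button on the strut's +y side, m: 0 = right out, 0.010 = flush; held in by the socket's walls 0.005 to 0.010. Its spring pushes with about 2 N when out and 5 N when flush.
- btn_right (a joint): The same for the button on the strut's -y side. While the buttons rub inside the socket the strut takes about 4 to 8 N to slide; when they pop out this falls to about 1 to 4 N, until they meet the end of the slots.
- head_left: The red +y button itself: origin at its mid length and height, 10 mm inward of its outer face.
- head_right: The red -y button itself, likewise.
- beaker: Glass beaker, 90 mm tall; a bystander, leave it alone. Origin at its underside.
- spanner: Spanner lying near the robot; a bystander, leave it alone. Origin at its underside.
- boss: Small aluminium rod clamp with a black knob; a bystander, leave it alone. Origin at its underside.
- spare_tube: Spare piece of square tube, 160 mm long, no buttons; a bystander, leave it alone. Origin at its underside.
- reagent: Amber bottle, 150 mm tall; a bystander, leave it alone. Origin at its underside.
- carton: Cardboard carton 90 x 120 x 60 mm; a bystander, leave it alone. Origin at its underside.
- driver: Screwdriver lying on the bench; a bystander, leave it alone. Origin at its underside.

How it is judged (in metres and radians):
On the way, in this order (a step that is already met when the one before it is completed fails the run):
1. both buttons are pressed in and wholly inside the socket's mouth (value of joint each of btn_left, btn_right above 0.004 m and x of buttons in the frame of socket above 0.008 m), for 0.1 s.
2. both buttons have popped out through the collar's slots (value of joint each of btn_left, btn_right below 0.0025 m and x of buttons in the frame of socket between 0.06 and 0.11 m), for 0.2 s.
3. the strut is tugged back: with the buttons out, the collar is drawn back on its spring by more than 1.5 mm (about 4 N) (all of step 2 and value of joint takeup above 0.0015 m), for 0.1 s.
At the end, for the whole second after the job is handed in: Both buttons stand out through the slots (pressed in less than 2.5 mm), the point between them 60 to 110 mm inside the mouth and 61 to 68 mm above the bench, and the strut is at rest and let go (all of step 2 and linear speed of strut below 0.01 m/s and z of buttons in the frame of socket between 0.061 and 0.068 m); the robot touches nothing.
It fails at once if a button is rammed against the socket or its collar with more than 20 N (contact force between any of head_left, head_right and socket above 20 N).
It fails at once if the strut (with its buttons) and the socket with its collar press on each other with more than 60 N (contact force between strut and socket above 60 N).
It fails at once if a bystander is moved by more than 25 mm (distance of any of beaker, spanner, boss, spare_tube, reagent, carton, driver from where it was at the start of the episode above 0.025 m).
It also fails if it takes over 70 s, if anything falls off the work surface, if the arm or the gripper's body presses on something with over 40 N, if the wrist force passes 120 N, or if a joint passes its speed limit or range.

## Working session

There is one attempt and no reset: what is moved stays moved. The work goes in short steps, Python scripts to look and compute and a tool call to move; the robot and the scene stay as the last step left them, time stands still between calls to the robot, and variables do not carry over. Pictures are saved under pics/ and viewed, and the job is handed in when it is done.

Besides the shell and the picture viewer there is one more tool, called after "Emit:" as name(argument=value, ...) on one line, values as JSON. arm_command: Moves the arm, as the interface text tells. Its arguments: {"type":"object","properties":{"moves":{"type":"array"},"fingers":{"type":"number"},"grip_force":{"type":"number"}},"required":["moves"]}

```bash
mkdir -p pics; cat > h.py <<'E'
import numpy as np, cv2
from cell import arm,get_image,camera_params
def und(name,uv):
    p=camera_params(name);K=np.array(p['K']);k=p['k1']
    d=(np.atleast_2d(uv)-K[:2,2])/[K[0,0],K[1,1]]
    s=d.copy()
    for _ in range(20): s=d/(1+k*(s**2).sum(1,keepdims=True))
    return s
def plane(name,uv,z):
    T=np.array(camera_params(name)['pose']);s=und(name,uv)
    r=np.c_[s,np.ones(len(s))]@T[:3,:3].T;o=T[:3,3]
    return o+r*((z-o[2])/r[:,2:3])
def pts(name,uv,d):
    T=np.array(camera_params(name)['pose']);s=und(name,uv)
    return (np.c_[s,np.ones(len(s))]*np.reshape(d,(-1,1)))@T[:3,:3].T+T[:3,3]
def proj(name,P):
    p=camera_params(name);K=np.array(p['K']);T=np.array(p['pose'])
    c=(np.atleast_2d(P)-T[:3,3])@T[:3,:3];s=c[:,:2]/c[:,2:]
    s=s*(1+p['k1']*(s**2).sum(1,keepdims=True));return s*[K[0,0],K[1,1]]+K[:2,2]
E
python3 - <<'E'
from h import *
for n in('side','top'):
    i,d=get_image(n);cv2.imwrite(f'pics/{n}0.png',i);np.save(f'{n}0.npy',d);p=camera_params(n);print(n,p)
s=arm.sense();print(s);print(arm.tip_extent)
E
```

```text
side {'K': array([[595.81033586,   0.        , 318.00298244],
       [  0.        , 595.81033586, 238.0130546 ],
       [  0.        ,   0.        ,   1.        ]]), 'k1': -0.1705417120604047, 'pose': array([[ 0.98689236, -0.11961649,  0.1083299 ,  0.42475009],
       [-0.1598342 , -0.63180364,  0.7584703 , -1.04016725],
       [-0.02228233, -0.76584336, -0.64264099,  0.92001723],
       [ 0.        ,  0.        ,  0.        ,  1.        ]])}
top {'K': array([[487.41042641,   0.        , 323.04538671],
       [  0.        , 487.41042641, 231.93334357],
       [  0.        ,   0.        ,   1.        ]]), 'k1': -0.06169880106402815, 'pose': array([[-2.60237832e-02, -9.85441547e-01,  1.68011071e-01,
         3.90927461e-01],
       [-9.99661316e-01,  2.56321093e-02, -4.49984605e-03,
        -5.18999623e-02],
       [ 1.27857122e-04, -1.68071271e-01, -9.85774838e-01,
         1.09182884e+00],
       [ 0.00000000e+00,  0.00000000e+00,  0.00000000e+00,
         1.00000000e+00]])}
{'time': 0.1, 'joints': array([-73.52164157,  30.77581185,  -0.25421179,  88.16437691,
         0.14816802,  61.15396578,  -4.08110598]), 'qvel': array([-0.00975066, -0.05569624,  0.02094704, -0.2025954 , -0.10822909,
        0.03316379, -0.04187632]), 'effort': array([ 2.05249955e-03, -5.84560704e+01,  1.05155848e+00, -2.59773070e+01,
        1.26306864e-02,  4.60869036e-03,  9.42752649e-06]), 'position': array([0.22502214, 0.60922186, 0.24947516]), 'ee_rot': array([-1.79906384e+02,  6.26956009e-03,  1.59730651e+02]), 'force': array([-0.30502192,  0.24701814,  0.07907915]), 'moment': array([ 0.04055471, -0.00589098, -0.00640983]), 'grip_width': 1.0005694079828542}
0.019
```

View pics/side0.png

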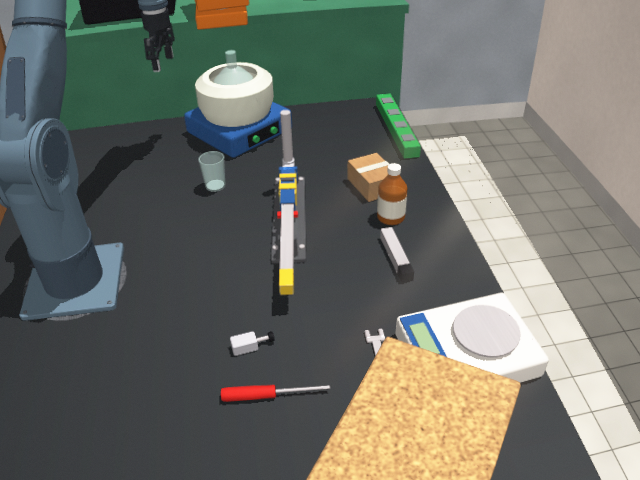

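View pics/top0.png

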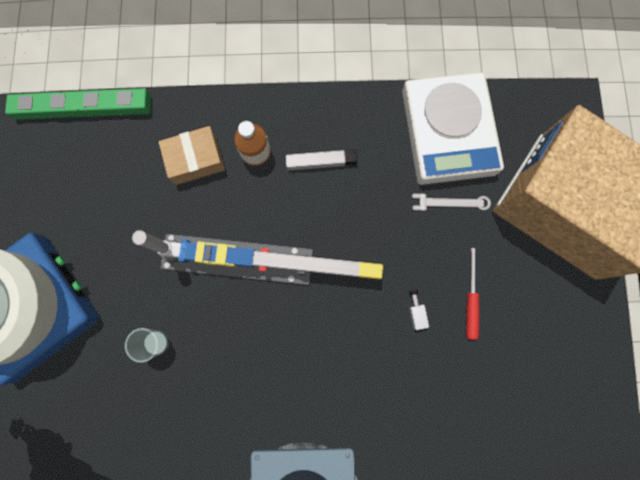

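The side and top views show the strut running roughly along world +y. The tail is at top-image (382,271), the red buttons are near (263,259), the blue mouth is near (253,257), and the collar is at (200–228,253). Next I'll measure these.

```bash
python3 - <<'E'
from h import *
i=cv2.imread('pics/top0.png');d=np.load('top0.npy')
x0,y0,x1,y1=130,225,400,290
cv2.imwrite('pics/top0c.png',cv2.resize(i[y0:y1,x0:x1],None,fx=2.9,fy=2.9,interpolation=cv2.INTER_NEAREST))
j=cv2.imread('pics/side0.png');cv2.imwrite('pics/side0c.png',cv2.resize(j[140:300,250:330],None,fx=3.7,fy=3.7,interpolation=cv2.INTER_CUBIC))
hsv=cv2.cvtColor(i,cv2.COLOR_BGR2HSV)
roi=np.zeros(d.shape,bool);roi[y0:y1,x0:x1]=1
vv,uu=np.nonzero(roi&(d>0));P=pts('top',np.c_[uu,vv],d[vv,uu]);
H=hsv[vv,uu]
# strut top: z ~0.078, y below mouth
white=(H[:,1]<60)&(H[:,2]>120)&(P[:,2]>0.06)&(P[:,2]<0.095)
Q=P[white]
print('white',len(Q),Q.min(0),Q.max(0),np.median(Q[:,2]))
def fit(Q,n):
    c=Q[:,:2].mean(0);u,s,v=np.linalg.svd(Q[:,:2]-c,full_matrices=False);a=v[0]*np.sign(v[0,1]);print(n,len(Q),c,a,np.degrees(np.arctan2(a[1],a[0])),'z',np.median(Q[:,2]));return c,a
yel=(H[:,0]>18)&(H[:,0]<35)&(H[:,1]>120)&(H[:,2]>100)
blu=(H[:,0]>100)&(H[:,0]<125)&(H[:,1]>120)&(H[:,2]>50)
red=((H[:,0]<8)|(H[:,0]>172))&(H[:,1]>130)&(H[:,2]>80)
S=P[(white|yel)&(P[:,1]<P[blu][:,1].min()+0.0)&(P[:,2]>0.07)&(P[:,2]<0.09)]
c,a=fit(S,'strut')
n=np.array([-a[1],a[0]])
B=P[blu&(P[:,2]>0.075)];fit(P[(blu|yel)&(P[:,2]>0.075)&(P[:,1]>c[1]+0.1)],'socket')
for nm,M in(('S',S),('blue',B),('red',P[red]),('yelC',P[yel&(P[:,1]>c[1]+.1)]),('yelT',P[yel&(P[:,1]<c[1])])):
    s=(M[:,:2]-c)@a;t=(M[:,:2]-c)@n;print(nm,len(M),'s',np.percentile(s,[0,1,50,99,100]).round(4),'t',np.percentile(t,[0,2,50,98,100]).round(4),'z',np.percentile(M[:,2],[2,50,98]).round(4))
for nm,m in (('blue',blu),('red',red),('yel',yel)):
    print(nm,uu[m].min(),uu[m].max(),vv[m].min(),vv[m].max())
E
```

```text
white 1843 [ 0.47161609 -0.13007584  0.06010552] [0.55645211 0.29041683 0.09416248] 0.07739580631194887
strut 1676 [ 0.49682667 -0.03902225] [0.13271284 0.99115453] 82.37361451664384 z 0.0769403021267282
socket 748 [0.5222195  0.16576142] [0.12540576 0.99210554] 82.79581143531551 z 0.08344488272854178
S 1676 s [-0.138  -0.1346  0.0016  0.128   0.1309] t [-0.0153 -0.0139  0.0001  0.0135  0.014 ] z [0.0725 0.0769 0.0813]
blue 704 s [0.1326 0.1344 0.1812 0.2845 0.2878] t [-0.0198 -0.0158  0.0016  0.0196  0.0236] z [0.0792 0.0834 0.0872]
red 48 s [0.1027 0.1029 0.111  0.1259 0.1263] t [-0.0233 -0.0224  0.0183  0.0237  0.0241] z [0.0089 0.0682 0.0729]
yelC 97 s [0.1726 0.1751 0.2268 0.2632 0.2679] t [-0.0162 -0.0128  0.0202  0.0209  0.021 ] z [0.0099 0.0723 0.0891]
yelT 282 s [-0.149  -0.1472 -0.1196 -0.0944 -0.0943] t [-0.0241 -0.015   0.0027  0.0138  0.0142] z [-0.002   0.0757  0.0804]
blue 178 253 240 266
red 259 267 248 270
yel 196 382 243 278
```

View pics/top0c.png

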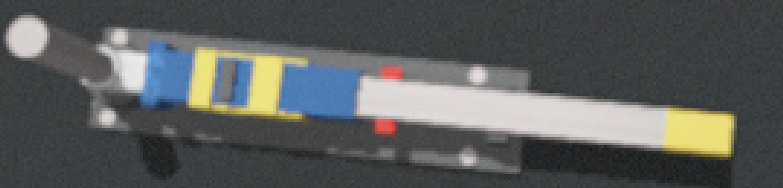

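View pics/side0c.png

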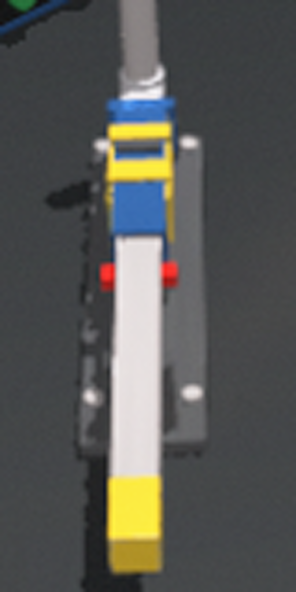

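The top crop shows the mouth edge at about pixel (253.5,257), the two red buttons at about (260–267, 248 and 268), and the yellow tail end at about (383,271). The collar bands run from pixel 196 to 228 with a window between them. I'll cast rays at the known heights.

```bash
cat > meas.py <<'E'
from h import *
# measure along-strut profile with colour masks, rays at given heights
def masks(i):
    H=cv2.cvtColor(i,cv2.COLOR_BGR2HSV).astype(int);h,s,v=H[...,0],H[...,1],H[...,2]
    return dict(red=((h<8)|(h>172))&(s>130)&(v>70),yel=(h>18)&(h<35)&(s>110)&(v>90),blu=(h>100)&(h<125)&(s>110)&(v>50),wht=(s<60)&(v>140))
C=np.array([0.4968,-0.0390]);A=np.array([np.cos(np.radians(82.5)),np.sin(np.radians(82.5))]);N=np.array([-A[1],A[0]])
def st(P): return np.c_[(P[:,:2]-C)@A,(P[:,:2]-C)@N]
def get(n,i,m,z,srange,trange):
    v,u=np.nonzero(m);q=plane(n,np.c_[u,v].astype(float),z);w=st(q)
    k=(w[:,0]>srange[0])&(w[:,0]<srange[1])&(w[:,1]>trange[0])&(w[:,1]<trange[1])
    return w[k]
E
python3 - <<'E'
from meas import *
for n in('top','side'):
    i=cv2.imread(f'pics/{n}0.png');M=masks(i);print(n)
    for nm,k,z,sr,tr in(('redL','red',.069,(.05,.16),(0,.05)),('redR','red',.069,(.05,.16),(-.05,0)),('tail','yel',.078,(-.2,-.05),(-.03,.03)),
       ('strut','wht',.078,(-.12,.14),(-.02,.02)),('blue','blu',.084,(.1,.33),(-.02,.02)),('collar','yel',.087,(.13,.3),(-.011,.011)),('collarfull','yel',.087,(.13,.3),(-.03,.03))):
        w=get(n,i,M[k],z,sr,tr)
        if len(w): print(nm,len(w),'s',np.percentile(w[:,0],[0,3,50,97,100]).round(4),'t',np.percentile(w[:,1],[0,3,50,97,100]).round(4),'mean',w.mean(0).round(4))
    w=get(n,i,M['wht'],.078,(-.08,.12),(-.02,.02))
    p=np.polyfit(w[:,0],w[:,1],1);print('strut ang off deg',np.degrees(p[0]),p)
    w=get(n,i,M['blu'],.084,(.13,.29),(-.021,.021));p=np.polyfit(w[:,0],w[:,1],1);print('socket ang off',np.degrees(p[0]),p)
    # collar profile
    w=get(n,i,M['yel'],.087,(.13,.3),(-.012,.012));h,e=np.histogram(w[:,0],np.arange(.15,.28,.002));print([(round(x,3),int(c)) for x,c in zip(e,h)])
E
```

```text
top
redL 31 s [0.1026 0.1028 0.1107 0.1176 0.1178] t [0.0169 0.0171 0.0206 0.0245 0.0247] mean [0.1103 0.0207]
redR 17 s [0.1052 0.1053 0.1102 0.1162 0.1163] t [-0.0229 -0.0228 -0.0201 -0.0169 -0.0168] mean [ 0.1106 -0.0199]
tail 357 s [-0.1404 -0.1386 -0.1165 -0.0945 -0.0925] t [-0.0153 -0.0141  0.0014  0.0166  0.0178] mean [-0.1165  0.0014]
strut 1540 s [-0.0908 -0.084   0.023   0.1261  0.133 ] t [-0.0198 -0.0138  0.0004  0.0145  0.0156] mean [0.0218 0.0003]
blue 757 s [0.1325 0.1356 0.1806 0.2827 0.287 ] t [-0.0199 -0.0157  0.0014  0.0184  0.02  ] mean [0.2035 0.0014]
collar 152 s [0.1883 0.1891 0.2035 0.2477 0.2488] t [-0.011  -0.0104 -0.      0.0103  0.0109] mean [ 2.163e-01 -1.000e-04]
collarfull 347 s [0.1651 0.1765 0.2035 0.248  0.2499] t [-0.0189 -0.0173  0.0063  0.0237  0.0246] mean [0.2137 0.0056]
strut ang off deg -0.29031629511653706 [-0.00506698  0.00043307]
socket ang off -0.4724250758828584 [-0.00824537  0.00333194]
[(np.float64(0.15), 0), (np.float64(0.152), 0), (np.float64(0.154), 0), (np.float64(0.156), 0), (np.float64(0.158), 0), (np.float64(0.16), 0), (np.float64
[... 3197 characters left out ...]
.22), 0), (np.float64(0.222), 0), (np.float64(0.224), 0), (np.float64(0.226), 0), (np.float64(0.228), 0), (np.float64(0.23), 7), (np.float64(0.232), 2), (np.float64(0.234), 4), (np.float64(0.236), 5), (np.float64(0.238), 1), (np.float64(0.24), 8), (np.float64(0.242), 0), (np.float64(0.244), 9), (np.float64(0.246), 0), (np.float64(0.248), 0), (np.float64(0.25), 0), (np.float64(0.252), 0), (np.float64(0.254), 0), (np.float64(0.256), 0), (np.float64(0.258), 0), (np.float64(0.26), 0), (np.float64(0.262), 0), (np.float64(0.264), 0), (np.float64(0.266), 0), (np.float64(0.268), 0), (np.float64(0.27), 0), (np.float64(0.272), 0), (np.float64(0.274), 0), (np.float64(0.276), 0), (np.float64(0.278), 0)]
```

Emit:
arm_command(moves=[[[0, 0, -0.05], 0.15], [[0, 0, -0.05], 0.15], [[0, 0, 0], 0.15], [[0, 0, 0], 0.15], [[0, 0, 0], 0.15], [[0, 0, 0], 0.15], [[0, 0, 0], 0.15], [[0, 0, 0], 0.15], [[0, 0, 0], 0.15], [[0, 0, 0], 0], [[0, 0, 0], 0]], fingers=0, grip_force=30)

```text
time: 1.2
position: [0.225, 0.6096, 0.3499]
ee_rot: [180.0, 0.0, 82.6]
force: [0.2, 0.1, 0.1]
grip_width: 1.002
```

Emit:
arm_command(moves=[[[-0.039, 0.027, 0], 0.003], [[-0.039, 0.027, 0], 0], [[-0.039, 0.027, 0], 0], [[-0.039, 0.027, 0], 0], [[-0.039, 0.027, 0], 0], [[-0.039, 0.027, 0], 0], [[-0.039, 0.027, 0], 0], [[-0.039, 0.027, 0], 0], [[-0.039, 0.027, 0], 0], [[-0.039, 0.027, 0], 0], [[-0.039, 0.027, 0], 0], [[-0.039, 0.027, 0], 0], [[-0.039, 0.027, 0], 0], [[0, 0, 0], 0], [[0, 0, 0], 0], [[0, 0, 0], 0]])

```text
time: 2.8
position: [0.5039, 0.0612, 0.3501]
ee_rot: [-180.0, -0.0, 82.4]
force: [0.0, -0.1, 0.5]
grip_width: 0.999
```

Emit:
arm_command(moves=[[[-0.0013, 0.006, 0.04], 0], [[0, 0, 0.05], 0], [[0, 0, 0.05], 0], [[0, 0, 0.05], 0], [[0, 0, 0], 0], [[0, 0, 0], 0]])

```text
time: 3.4
position: [0.51, 0.0587, 0.1609]
ee_rot: [-179.9, 0.0, 82.3]
force: [0.2, -0.3, 0.8]
grip_width: 0.999
```

```bash
python3 - <<'E'
from h import *
for n in('side','top'):
    i,d=get_image(n);cv2.imwrite(f'pics/{n}1.png',i);np.save(f'{n}1.npy',d)
    c=(i[140:300,240:340] if n=='side' else i[225:290,180:400]);cv2.imwrite(f'pics/{n}1c.png',cv2.resize(c,None,fx=3.5,fy=3.5,interpolation=cv2.INTER_CUBIC))
E
```

```text
(no output)
```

View pics/side1c.png

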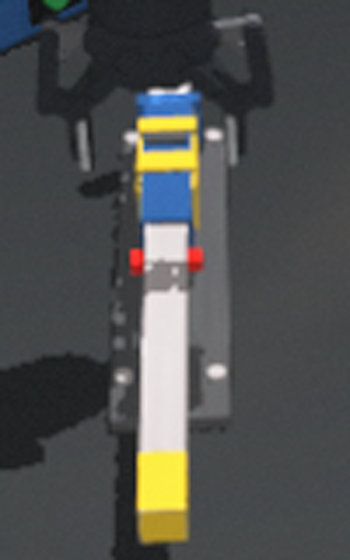

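View pics/top1c.png

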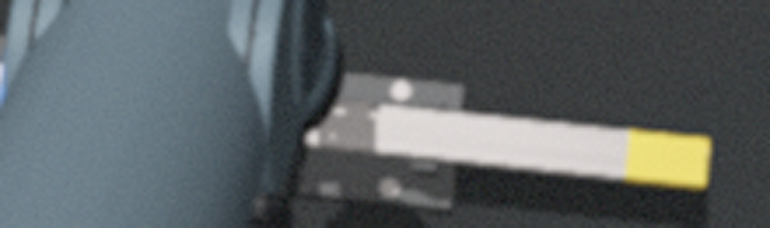

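```bash
python3 - <<'E'
from h import *
print(proj('side',[[.51,.0587,.142],[.51,.0587,.155],[.5097+.0425*.991,.0591-.0425*.13,.15],[.5097-.0425*.991,.0591+.0425*.13,.15],[.5112,.0701,.064]]))
E
```

```text
[[285.14496879 189.88931193]
 [284.8181327  185.1624663 ]
 [303.6605514  186.20731024]
 [265.94437173 187.61287111]
 [286.96486266 214.12459831]]
```

Emit:
arm_command(moves=[[[0, 0, 0.04], 0], [[0, 0, 0.03], 0], [[0, 0, 0.02], 0], [[0, 0, 0.007], 0.002], [[0, 0, 0], 0], [[0, 0, 0], 0]])

```text
time: 4.1
position: [0.5117, 0.0581, 0.0652]
ee_rot: [179.8, -0.1, 82.1]
force: [0.9, 0.4, -0.0]
grip_width: 0.999
```

Emit:
arm_command(moves=[[[0, 0, 0], 0], [[0, 0, 0], 0], [[0, 0, 0], 0], [[0, 0, 0], 0], [[0, 0, 0], 0], [[0, 0, 0], 0], [[0, 0, 0], 0], [[0, 0, 0], 0], [[0, 0, 0], 0], [[0, 0, 0], 0]], fingers=255, grip_force=30)

```text
time: 5.1
position: [0.5105, 0.058, 0.064]
ee_rot: [180.0, -0.0, 82.1]
force: [-1.3, 0.2, 9.2]
grip_width: 0.324
```

```bash
python3 - <<'E'
from h import *
for n in('side',):
    i,d=get_image(n);cv2.imwrite(f'pics/{n}2.png',i)
    c=(i[140:300,240:340]);cv2.imwrite(f'pics/{n}2c.png',cv2.resize(c,None,fx=3.5,fy=3.5,interpolation=cv2.INTER_CUBIC))
s=arm.sense();print(s['position'],s['force'],s['moment'],s['grip_width'],s['joints'])
E
```

```text
[0.51050378 0.05794206 0.06401225] [-0.93826823  0.01986491  8.7909065 ] [0.1272769  0.39454879 0.026941  ] 0.3271392990687272 [-30.14092619  36.84058663  24.05474066 116.15736797 -27.21073903
  32.38238916   5.07027895]
```

View pics/side2c.png

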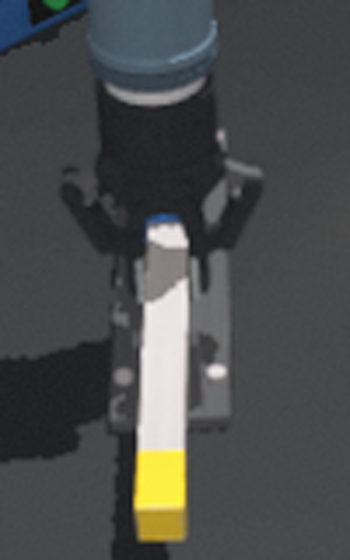

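The grip is 27.8 mm wide, so both buttons are flush. The fingers sit over the buttons' rear half, and about 23 mm of mouth gap remains ahead of the pads. I'll push in slowly.

Emit:
arm_command(moves=[[[0.001, 0, -0.0008], 0], [[0.003, 0, 0], 0], [[0.003, 0, 0], 0], [[0.003, 0, 0], 0], [[0.002, 0, 0], 0], [[0, 0, 0], 0], [[0, 0, 0], 0]])

```text
time: 5.85
position: [0.5118, 0.0702, 0.064]
ee_rot: [180.0, -0.0, 82.1]
force: [0.9, 0.2, -0.9]
grip_width: 0.324
```

```bash
cat > look.py <<'E'
import sys
from meas import *
t=sys.argv[1]
for n in('top','side'):
    i,d=get_image(n);cv2.imwrite(f'pics/{n}{t}.png',i);M=masks(i)
    w=get(n,i,M['yel'],.078,(-.25,.12),(-.03,.03))
    w=w[w[:,0]<0.1]
    print(n,'tailyel s',np.percentile(w[:,0],[0,1,50,99,100]).round(4),'t',np.percentile(w[:,1],[3,50,97]).round(4),len(w))
    c=(i[140:300,240:340] if n=='side' else i[225:290,180:400]);cv2.imwrite(f'pics/{n}{t}c.png',cv2.resize(c,None,fx=3.5,fy=3.5,interpolation=cv2.INTER_CUBIC))
s=arm.sense();p=s['position'];q=st(p[None])[0];f=s['force'][:2]
print('t',s['time'],'tcp s,t,z',q.round(4),p[2].round(4),'F s,t,z',(f@A).round(2),(f@N).round(2),s['force'][2].round(2),'M',s['moment'].round(2),'w mm',(85*s['grip_width']).round(2),'yaw',s['ee_rot'].round(2))
E
python3 look.py 3
```

```text
top tailyel s [-0.1284 -0.1277 -0.1044 -0.0813 -0.0801] t [-0.0133  0.0024  0.0175] 357
side tailyel s [-0.1563 -0.1559 -0.1192 -0.0819 -0.0814] t [-0.0147  0.0005  0.0139] 381Traceback (most recent call last):
  File "look.py", line 11, in <module>
    print('t',s['time'],'tcp s,t,z',q.round(4),p[2].round(4),'F s,t,z',(f@A).round(2),(f@N).round(2),s['force'][2].round(2),'M',s['moment'].round(2),'w mm',(85*s['grip_width']).round(2),'yaw',s['ee_rot'].round(2))
                                                                                                                                                            ^^^^^^^^^^^^^^^^^^^^^^^^^^
AttributeError: 'float' object has no attribute 'round'
```

```bash
sed -i "s/'w mm',(85\*s\['grip_width'\]).round(2)/'w mm',round(85*float(s['grip_width']),2)/" look.py; sed 's/^for n in.*/if 1:/; /^    i,d=/,/^    c=/d' look.py | sed 's/^if 1:$//' > st.py; python3 st.py 0
```

```text
t 5.95 tcp s,t,z [ 0.1103 -0.0007] 0.0641 F s,t,z -0.55 0.09 -0.31 M [ 0.12 -0.01 -0.05] w mm 27.11 yaw [ 1.800e+02 -3.000e-02  8.212e+01]
```

Emit:
arm_command(moves=[[[0.0015, 0, 0], 0], [[0.0015, 0, 0], 0], [[0.0015, 0, 0], 0], [[0.001, 0, 0], 0], [[0, 0, 0], 0]])

```text
time: 6.45
position: [0.5125, 0.0753, 0.0641]
ee_rot: [-180.0, -0.0, 82.1]
force: [0.2, -0.8, -0.7]
grip_width: 0.322
```

```bash
python3 st.py 0
```

```text
t 6.45 tcp s,t,z [ 0.1154 -0.0006] 0.0641 F s,t,z -0.79 -0.32 -0.69 M [-0.12  0.02  0.03] w mm 27.35 yaw [-179.99   -0.     82.11]
```

Emit:
arm_command(moves=[[[0.001, 0, 0], 0], [[0.001, 0, 0], 0], [[0.001, 0, 0], 0], [[0, 0, 0], 0]])

```text
time: 6.85
position: [0.5129, 0.0785, 0.0641]
ee_rot: [-180.0, -0.0, 82.1]
force: [-0.5, -0.7, -0.8]
grip_width: 0.324
```

```bash
python3 look.py 4
```

```text
top tailyel s [-0.1199 -0.1194 -0.0957 -0.073  -0.0718] t [-0.0134  0.0026  0.0178] 359
side tailyel s [-0.148  -0.1477 -0.1119 -0.0726 -0.0721] t [-0.0135 -0.0001  0.014 ] 380
t 6.95 tcp s,t,z [ 0.1185 -0.0007] 0.0641 F s,t,z -0.07 0.62 -1.12 M [ 0.02  0.02 -0.06] w mm 27.54 yaw [-1.800e+02 -2.000e-02  8.211e+01]
```

View pics/side4c.png

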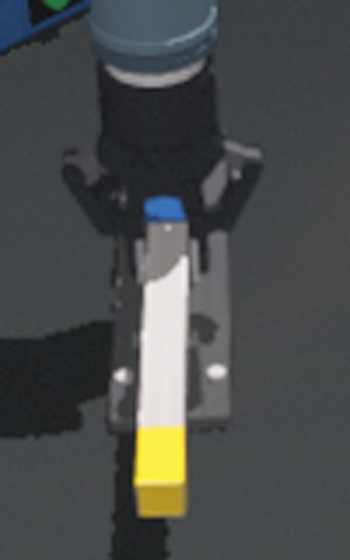

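Emit:
arm_command(moves=[[[0.0007, 0, 0], 0], [[0.0007, 0, 0], 0], [[0.0006, 0, 0], 0], [[0, 0, 0], 0]])

```text
time: 7.35
position: [0.5132, 0.0802, 0.0641]
ee_rot: [-180.0, -0.0, 82.1]
force: [-0.9, -0.3, -1.1]
grip_width: 0.323
```

```bash
python3 st.py 5
```

```text
t 7.35 tcp s,t,z [ 0.1203 -0.0007] 0.0641 F s,t,z -0.4 0.84 -1.09 M [-0.09  0.05  0.02] w mm 27.48 yaw [-180.    -0.    82.1]
```

Emit:
arm_command(moves=[[[0.0005, 0, 0], 0], [[0.0005, 0, 0], 0], [[0, 0, 0], 0]])

```text
time: 7.65
position: [0.5133, 0.0808, 0.0641]
ee_rot: [180.0, 0.0, 82.1]
force: [-0.1, -2.4, -1.0]
grip_width: 0.324
```

```bash
python3 st.py 5
```

```text
t 7.65 tcp s,t,z [ 0.1209 -0.0008] 0.0641 F s,t,z -2.42 -0.17 -0.99 M [-0.28  0.06  0.05] w mm 27.53 yaw [1.800e+02 2.000e-02 8.209e+01]
```

Emit:
arm_command(moves=[[[0, 0, 0], 0], [[0, 0, 0], 0], [[0, 0, 0], 0], [[0, 0, 0], 0], [[0, 0, 0], 0]], fingers=60)

```text
time: 8.15
position: [0.5135, 0.0812, 0.0642]
ee_rot: [180.0, -0.0, 82.1]
force: [-0.4, 0.2, 1.1]
grip_width: 0.764
```

```bash
python3 look.py 6
```

```text
top tailyel s [-0.1178 -0.1171 -0.0938 -0.0708 -0.0696] t [-0.0137  0.0019  0.017 ] 357
side tailyel s [-0.1454 -0.145  -0.109  -0.0716 -0.0697] t [-0.0155 -0.001   0.0134] 372
t 8.25 tcp s,t,z [ 0.1213 -0.0008] 0.0642 F s,t,z 0.15 -0.49 -0.46 M [-0.04 -0.03 -0.01] w mm 64.7 yaw [ 1.7999e+02 -1.0000e-02  8.2100e+01]
```

View pics/side6c.png

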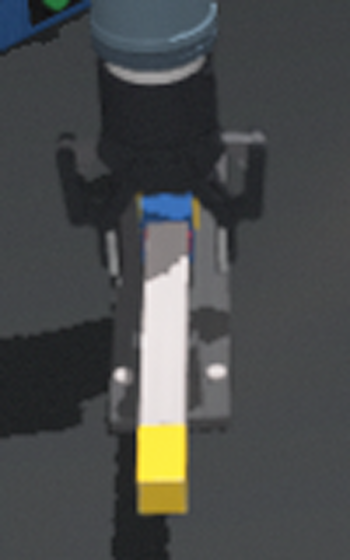

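The buttons are held: red slivers show at the mouth and the strut stayed put after release, with its tail edge at s=-0.118. Next I'll raise the gripper, move it back and grip the tail behind the rest.

Emit:
arm_command(moves=[[[0, 0, -0.03], 0], [[-0.016, 0, -0.03], 0], [[-0.04, 0, 0], 0], [[-0.04, 0, 0], 0], [[-0.04, 0, 0], 0], [[-0.04, 0, 0], 0], [[-0.03, 0, 0], 0], [[-0.01, 0, 0.02], -0.004], [[0, 0, 0.02], 0], [[0, 0, 0], 0], [[0, 0, 0], 0]], fingers=0)

```text
time: 9.35
position: [0.4836, -0.1328, 0.0842]
ee_rot: [-180.0, -0.0, 82.3]
force: [-0.3, 0.2, -0.4]
grip_width: 0.999
```

```bash
python3 look.py 7
```

```text
Traceback (most recent call last):
  File "look.py", line 8, in <module>
    print(n,'tailyel s',np.percentile(w[:,0],[0,1,50,99,100]).round(4),'t',np.percentile(w[:,1],[3,50,97]).round(4),len(w))
                        ~~~~~~~~~~~~~^^^^^^^^^^^^^^^^^^^^^^^^
IndexError: index -1 is out of bounds for axis 0 with size 0
```

```bash
sed -i 's/^    print(n/    if len(w): print(n/' look.py; sed -i 's/i\[140:300,240:340\]/i[140:320,225:345]/;s/i\[225:290,180:400\]/i[215:300,160:390]/' look.py; python3 look.py 8
```

```text
side tailyel s [-0.1454 -0.145  -0.1081 -0.0723 -0.0697] t [-0.0139 -0.0009  0.0134] 362
t 9.5 tcp s,t,z [-0.0944  0.0001] 0.085 F s,t,z 0.39 0.34 0.46 M [-0.01  0.02  0.03] w mm 85.07 yaw [179.91  -0.    82.37]
```

View pics/side8c.png

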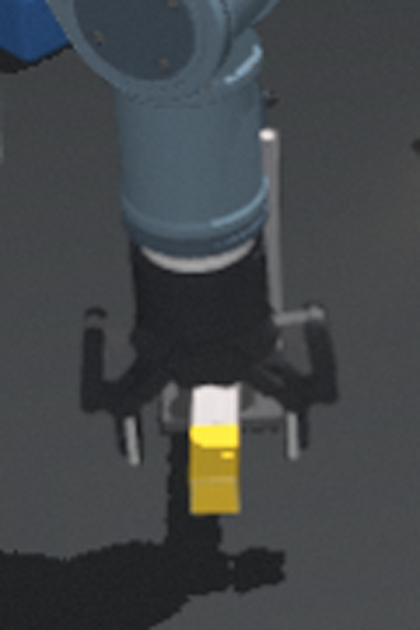

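View pics/top8c.png

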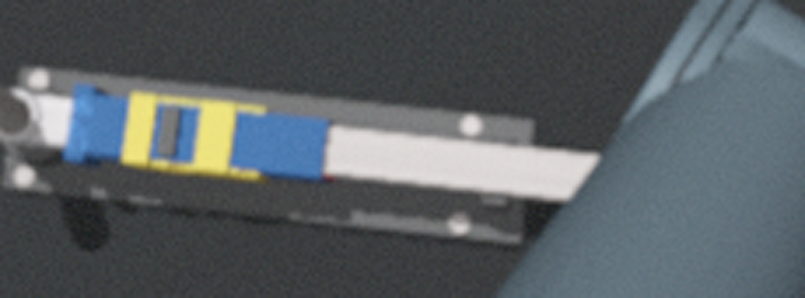

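The jaws straddle the tail centrally: the pads are at side-crop columns 133 and 293 and the strut is at 214. The top view still shows the socket with the buttons at its mouth. I'll lower and grip.

Emit:
arm_command(moves=[[[0, 0, 0.015], 0], [[0, 0, 0.004], 0], [[0, 0, 0], 0], [[0, 0, 0], 0], [[0, 0, 0], 0]])

```text
time: 10.0
position: [0.484, -0.1329, 0.0656]
ee_rot: [179.9, 0.0, 82.3]
force: [-0.6, 0.3, 0.5]
grip_width: 1.003
```

Emit:
arm_command(moves=[[[0, 0, 0], 0], [[0, 0, 0], 0], [[0, 0, 0], 0], [[0, 0, 0], 0], [[0, 0, 0], 0], [[0, 0, 0], 0], [[0, 0, 0], 0], [[0, 0, 0], 0]], fingers=255, grip_force=40)

```text
time: 10.8
position: [0.4838, -0.1329, 0.0651]
ee_rot: [180.0, 0.0, 82.3]
force: [-0.8, 0.1, 1.1]
grip_width: 0.317
```

```bash
python3 look.py 9
```

```text
side tailyel s [-0.1454 -0.145  -0.109  -0.0711 -0.07  ] t [-0.0134 -0.0008  0.0135] 346
t 10.9 tcp s,t,z [-0.0948  0.0007] 0.0652 F s,t,z -0.21 -0.77 0.99 M [ 0.08 -0.11 -0.02] w mm 27.05 yaw [179.99   0.    82.32]
```

Emit:
arm_command(moves=[[[0.001, 0, 0], 0], [[0.001, 0, 0], 0], [[0.002, 0, 0], 0], [[0.002, 0, 0], 0], [[0.002, 0, 0], 0], [[0.002, 0, 0], 0], [[0.002, 0, 0], 0], [[0.002, 0, 0], 0], [[0.001, 0, 0], 0]])

```text
time: 11.8
position: [0.4855, -0.1206, 0.0654]
ee_rot: [179.9, 0.2, 82.2]
force: [-1.6, -7.5, 3.4]
grip_width: 0.32
```

```bash
python3 look.py 10
```

```text
side tailyel s [-0.1337 -0.1334 -0.097  -0.0597 -0.0575] t [-0.0134 -0.0007  0.0136] 337
t 11.9 tcp s,t,z [-0.0822  0.0005] 0.0654 F s,t,z -7.54 0.79 3.17 M [-1.35  0.27  0.12] w mm 27.49 yaw [1.7993e+02 1.7000e-01 8.2230e+01]
```

Emit:
arm_command(moves=[[[0.003, 0, -0.0005], 0], [[0.003, 0, 0], 0], [[0.003, 0, 0], 0], [[0.003, 0, 0], 0], [[0.003, 0, 0], 0], [[0.003, 0, 0], 0], [[0.003, 0, 0], 0], [[0.003, 0, 0], 0], [[0.003, 0, 0], 0], [[0.003, 0, 0], 0]])

```text
time: 12.9
position: [0.4891, -0.0904, 0.0656]
ee_rot: [180.0, 0.2, 82.2]
force: [-1.2, -6.8, 0.2]
grip_width: 0.32
```

```bash
python3 look.py 11
```

```text
side tailyel s [-0.1038 -0.1035 -0.0661 -0.0274 -0.027 ] t [-0.0133 -0.0004  0.0126] 325
t 13.0 tcp s,t,z [-0.0514  0.0008] 0.0656 F s,t,z -5.5 -0.5 0.85 M [-1.05  0.12  0.03] w mm 27.2 yaw [1.7999e+02 1.3000e-01 8.2260e+01]
```

Emit:
arm_command(moves=[[[0.003, 0, 0], 0], [[0.003, 0, 0], 0], [[0.003, 0, 0], 0], [[0.003, 0, 0], 0], [[0.003, 0, 0], 0], [[0.003, 0, 0], 0], [[0.003, 0, 0], 0], [[0.003, 0, 0], 0], [[0.002, 0, 0], 0], [[0.001, 0, 0], 0]])

```text
time: 14.0
position: [0.4928, -0.0634, 0.0656]
ee_rot: [180.0, 0.1, 82.2]
force: [-1.3, -6.4, 1.3]
grip_width: 0.324
```

```bash
python3 look.py 12
```

```text
side tailyel s [-0.0767 -0.0763 -0.0403 -0.0007 -0.0003] t [-0.0132 -0.0003  0.0128] 311
t 14.1 tcp s,t,z [-0.0246  0.0007] 0.0656 F s,t,z -4.96 -0.12 0.72 M [-1.13  0.16  0.05] w mm 27.24 yaw [1.7999e+02 1.3000e-01 8.2250e+01]
```

View pics/top12c.png

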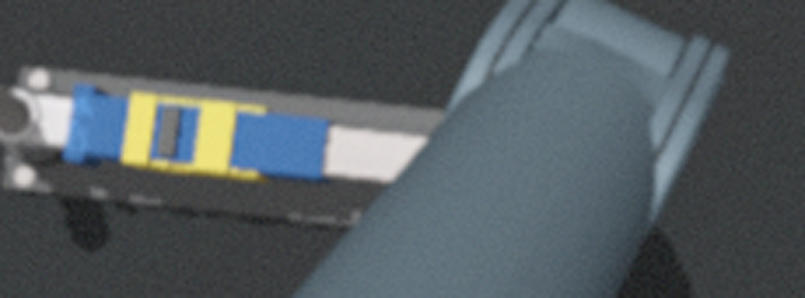

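Emit:
arm_command(moves=[[[0.0015, 0, 0], 0], [[0.0015, 0, 0], 0], [[0.0015, 0, 0], 0], [[0.0015, 0, 0], 0], [[0.0015, 0, 0], 0], [[0.0015, 0, 0], 0]])

```text
time: 14.7
position: [0.494, -0.0548, 0.0656]
ee_rot: [180.0, 0.2, 82.2]
force: [-1.0, -6.1, 1.3]
grip_width: 0.321
```

```bash
python3 st.py 12
```

```text
t 14.7 tcp s,t,z [-0.016   0.0007] 0.0656 F s,t,z -6.16 0.15 1.26 M [-1.38  0.18  0.03] w mm 27.25 yaw [1.7999e+02 1.5000e-01 8.2230e+01]
```

Emit:
arm_command(moves=[[[0.001, 0, 0], 0], [[0.001, 0, 0], 0], [[0.001, 0, 0], 0]])

```text
time: 15.0
position: [0.4944, -0.0518, 0.0656]
ee_rot: [180.0, 0.2, 82.2]
force: [-0.5, -6.9, 1.5]
grip_width: 0.319
```

Emit:
arm_command(moves=[[[0.001, 0, 0], 0], [[0.001, 0, 0], 0]])

```text
time: 15.2
position: [0.4946, -0.0498, 0.0656]
ee_rot: [180.0, 0.1, 82.2]
force: [-2.2, -7.3, 1.5]
grip_width: 0.322
```

Emit:
arm_command(moves=[[[0.001, 0, 0], 0], [[0.001, 0, 0], 0]])

```text
time: 15.4
position: [0.4949, -0.0478, 0.0656]
ee_rot: [180.0, 0.1, 82.2]
force: [-2.1, -7.5, 0.5]
grip_width: 0.327
```

```bash
python3 look.py 13
```

```text
side tailyel s [-0.061  -0.0606 -0.0243  0.0133  0.0157] t [-0.0132 -0.0003  0.013 ] 298
t 15.5 tcp s,t,z [-0.0088  0.0007] 0.0656 F s,t,z -5.79 0.86 0.65 M [-1.24  0.26 -0.01] w mm 27.42 yaw [1.7999e+02 1.4000e-01 8.2230e+01]
```

View pics/top13c.png

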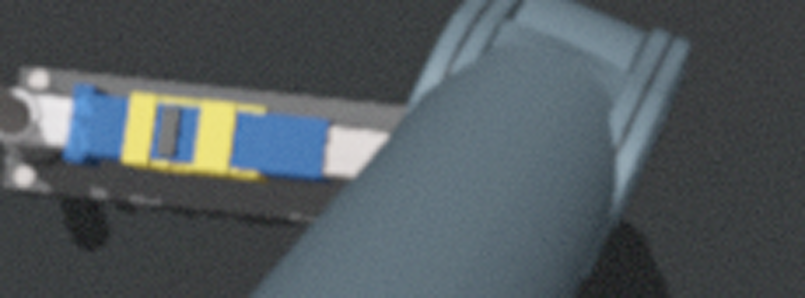

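Emit:
arm_command(moves=[[[0.001, 0, 0], 0], [[0.001, 0, 0], 0]])

```text
time: 15.7
position: [0.4951, -0.0459, 0.0656]
ee_rot: [180.0, 0.2, 82.2]
force: [-0.4, -6.8, 0.9]
grip_width: 0.317
```

Emit:
arm_command(moves=[[[0.001, 0, 0], 0], [[0.001, 0, 0], 0]])

```text
time: 15.9
position: [0.4955, -0.0428, 0.0656]
ee_rot: [-180.0, 0.1, 82.3]
force: [0.0, -1.6, 0.2]
grip_width: 0.321
```

The drag fell from 6.8 to 1.6 N, so the buttons have probably popped. I'll check.

```bash
python3 look.py 14; python3 - <<'E'
from h import *
a=cv2.imread('pics/top14.png')[225:275,160:270];b=cv2.imread('pics/side14.png')[140:260,240:340]
cv2.imwrite('pics/t14.png',cv2.resize(a,None,fx=7,fy=7,interpolation=cv2.INTER_CUBIC))
E
```

```text
side tailyel s [-0.0573 -0.057  -0.018   0.0202  0.0225] t [-0.0131 -0.0001  0.0132] 302
t 16.0 tcp s,t,z [-0.0031  0.0006] 0.0656 F s,t,z -2.8 -0.61 1.67 M [-0.7   0.08 -0.02] w mm 27.26 yaw [-1.800e+02  2.000e-02  8.231e+01]
```

View pics/t14.png

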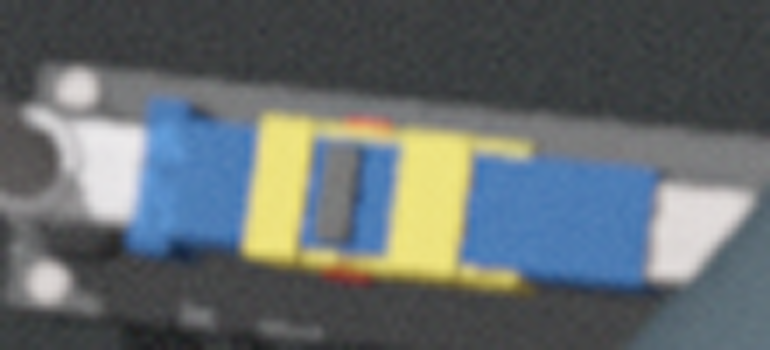

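In the enlarged view, red shows outside the collar on both sides at about (370,122) and (345,275), so both buttons are out. Now the tug backwards.

Emit:
arm_command(moves=[[[0, 0, 0], 0], [[-0.001, 0, 0], 0], [[-0.001, 0, 0], 0], [[-0.001, 0, 0], 0], [[-0.001, 0, 0], 0], [[-0.001, 0, 0], 0]])

```text
time: 16.6
position: [0.4954, -0.0457, 0.0656]
ee_rot: [-180.0, -0.1, 82.4]
force: [1.2, 5.4, 0.7]
grip_width: 0.324
```

```bash
python3 st.py 12
```

```text
t 16.6 tcp s,t,z [-0.0068  0.0005] 0.0656 F s,t,z 5.47 -0.47 0.71 M [ 0.89 -0.21  0.01] w mm 27.56 yaw [-1.7999e+02 -7.0000e-02  8.2380e+01]
```

Emit:
arm_command(moves=[[[-0.001, 0, 0], 0], [[-0.001, 0, 0], 0], [[-0.001, 0, 0], 0]])

```text
time: 16.9
position: [0.4953, -0.0474, 0.0656]
ee_rot: [-180.0, -0.2, 82.4]
force: [1.6, 8.9, 0.6]
grip_width: 0.32
```

```bash
python3 look.py 15; python3 - <<'E'
from h import *
a=cv2.imread('pics/top15.png')[225:275,160:270]
cv2.imwrite('pics/t15.png',cv2.resize(a,None,fx=7,fy=7,interpolation=cv2.INTER_CUBIC))
E
```

```text
side tailyel s [-0.0608 -0.0605 -0.0243  0.0135  0.0158] t [-0.0132 -0.0004  0.013 ] 300
t 17.0 tcp s,t,z [-0.0085  0.0004] 0.0656 F s,t,z 8.5 -0.38 0.31 M [ 1.3  -0.25 -0.07] w mm 27.14 yaw [-1.7999e+02 -1.5000e-01  8.2430e+01]
```

View pics/t15.png

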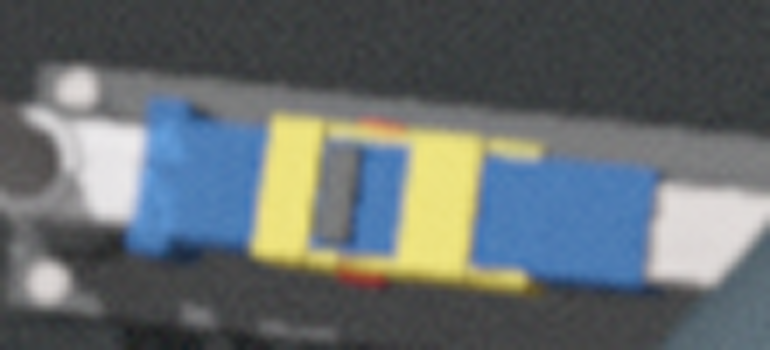

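The collar bands have moved about 10 crop pixels (2.5 mm) towards the mouth, and the buttons are still out. I'll tug slightly more to about 10 N, hold, ease off and release.

Emit:
arm_command(moves=[[[-0.0006, 0, 0], 0], [[0, 0, 0], 0], [[0, 0, 0], 0], [[0, 0, 0], 0]])

```text
time: 17.4
position: [0.4953, -0.0477, 0.0656]
ee_rot: [-180.0, -0.2, 82.4]
force: [1.7, 9.7, 1.4]
grip_width: 0.32
```

Emit:
arm_command(moves=[[[0.001, 0, 0], 0], [[0.001, 0, 0], 0], [[0.001, 0, 0], 0], [[0.001, 0, 0], 0], [[0.0015, 0, 0], 0], [[0, 0, 0], 0], [[0, 0, 0], 0]])

```text
time: 18.1
position: [0.4953, -0.0452, 0.0656]
ee_rot: [-180.0, 0.0, 82.3]
force: [-0.5, 1.7, 0.8]
grip_width: 0.32
```

```bash
python3 st.py 12
```

```text
t 18.1 tcp s,t,z [-0.0064  0.0006] 0.0656 F s,t,z 1.57 0.71 0.84 M [-0.01  0.07  0.07] w mm 27.23 yaw [-1.7999e+02  3.0000e-02  8.2300e+01]
```

Emit:
arm_command(moves=[[[0, 0, 0], 0], [[0, 0, 0], 0], [[0, 0, 0], 0], [[0, 0, 0], 0], [[0, 0, 0], 0], [[0, 0, 0], 0], [[0, 0, 0], 0], [[0, 0, 0], 0]], fingers=0)

```text
time: 18.9
position: [0.4956, -0.0448, 0.0656]
ee_rot: [180.0, 0.0, 82.3]
force: [0.6, -0.7, -0.4]
grip_width: 1.001
```

Emit:
arm_command(moves=[[[0, 0, -0.02], 0], [[0, 0, -0.03], 0], [[0, 0, -0.05], 0], [[-0.03, 0, -0.04], 0], [[-0.05, 0, 0], 0], [[-0.05, 0, 0], 0], [[0, 0, 0], 0], [[0, 0, 0], 0], [[0, 0, 0], 0]])

```text
time: 19.8
position: [0.4782, -0.1725, 0.2053]
ee_rot: [-180.0, -0.0, 82.4]
force: [0.2, 0.4, 0.5]
grip_width: 0.999
```

```bash
python3 look.py 16; python3 - <<'E'
from h import *
a=cv2.imread('pics/top16.png')[215:285,160:390]
cv2.imwrite('pics/t16.png',cv2.resize(a,None,fx=3.4,fy=3.4,interpolation=cv2.INTER_CUBIC))
E
```

```text
top tailyel s [-0.0292 -0.0282 -0.0055  0.0179  0.0185] t [-0.0138  0.0019  0.017 ] 353
side tailyel s [-0.06   -0.0577 -0.0212  0.0165  0.0169] t [-0.0153 -0.0004  0.0131] 320
t 19.9 tcp s,t,z [-0.1343  0.0008] 0.2053 F s,t,z 0.78 -0.38 0.2 M [ 0.01  0.01 -0.03] w mm 84.94 yaw [-1.7997e+02 -3.0000e-02  8.2470e+01]
```

View pics/t16.png

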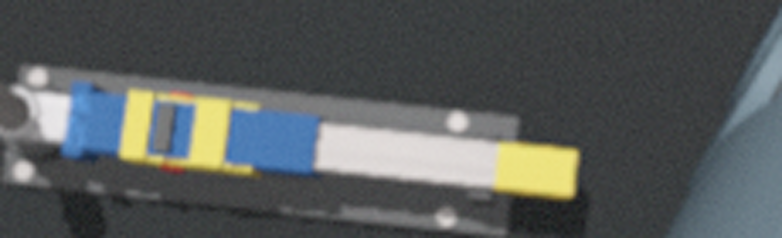

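View pics/side16.png

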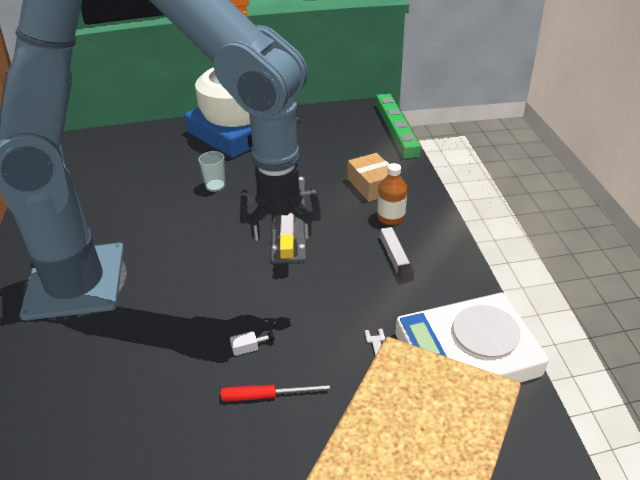

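Red still shows at both collar sides, at crop (180,95) and (172,168). The tail edge puts the buttons 88 mm inside the mouth, and the bystanders are where they were. Handing in.

```bash
python3 -c "
from cell import arm
print(arm.close_job(), arm.sense()['time'])"
```

```text
the job is handed in; nothing more can be done
the job is handed in; nothing more can be done
```

The strut is in and locked, and I handed the job in at about 20 s. I have no verdict from the judge.

- **Insertion:** I pressed both buttons flush (grip about 27.5 mm) and slid their front halves under the mouth. I then re-gripped the tail behind the rest and pushed the strut on. Drag was 5–7.5 N and fell to about 1.6–2.8 N when the buttons popped out. The highest push force I read was about 7.5 N.
- **Tug:** I pulled back with 9.7 N. In the picture taken at about 8.5 N, the collar had already been drawn back about 2.5 mm and both buttons were still out. I then eased off, let go and moved the gripper clear.
- **Last checks:** red shows through the collar on both sides, and the buttons are about 88 mm inside the mouth (tail position, good to about 2 mm). The tool force reads about zero, and I could see no bystander that had moved. No check failed. I did not measure the strut's height or its stillness separately.

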